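Put two packing plates into the slots that fit their thickness

ROBOT

A 6-joint arm with a two-finger parallel gripper is mounted at the origin on a cart in front of the work surface, level with it; the furniture and walls round the work are solid. World frame = base frame: x ahead of the robot, y to its left, z up, the work surface at z = 0. Lengths are in m, angles in rad, forces in N, time in s.
With the tool pointing down it reaches from about 0.25 to 0.775 m from the base axis. Payload 4 kg.
Tool frame: the origin (TCP) lies midway between the tips of the shut fingers; the grasp point (between the pads) lies 19 mm behind it (robot.tcp_to_grasp is the distance from the TCP to the grasp point, in m); z points along the fingers, y is the line along which they close (so a half turn about z gives the same grasp; the last joint's range is limited). The gripper opens to 94 mm and grips with 3 to 60 N. Pads are 16 mm wide; open, the fingers measure 119 mm over their backs; the gripper's body (75 mm by 177 mm) begins 78 mm behind the grasp point.
Start: joints at [1.096, 0.087, 1.371, -0, 1.684, -0.103], TCP at [0.2, 0.512, 0.206] pointing down, gripper open.
Joint ranges: [-3.1, 3.1], [-0.76, 2.03], [0.27, 2.55], [-1.08, 4.22], [0.17, 2.65], [-2.57, 2.57]. Speed limits (rad/s): [2.79, 2.79, 3.14, 3.14, 3.14, 3.14].

INTERFACE

Orientations are given as [roll, pitch, yaw] about the fixed x, y, z axes, in that order (R = Rz(yaw) Ry(pitch) Rx(roll)).
In Python, from bench import robot, viewer gives the robot as it stands. The module is installed in compiled form; this text tells all that it offers.
- The arm moves only by the shell command python3 -m handwheel 'ROWS' [OPENING]. ROWS is JSON, a list of rows, each a list of 6 numbers: the shift along the tool's x, y, z in units of 0.2 m (1.0 is 0.2 m), then the turn, a rotation vector about the tool's x, y, z in units of 30 degrees (1.0 is 30 degrees). In form: [[x, y, z, wx, wy, wz], ...]. A call has 1 to 10 rows; each row is the pose to reach, as a shift and turn from the pose commanded when the call began, along the tool's axes at that moment; what a row does not reach only later rows make up. A row lasts 1/12 s, in which the tool goes at most 41.7 mm and 7.16 degrees, less where a joint would pass 70% of its speed; a pose out of reach is approached as far as the arm can. A call with a number of a shift or a turn outside -1 to 1 is refused whole. A call with a gripper value outside its range is refused whole. OPENING is the gripper's target within -1 to 1 (shut at 1, half-way at 0, fully open at -1), set as the call begins (- or left out, the last holds). The fingers move at their own pace and stop on an object; the grip force is fixed at half the most. Time passes only in rows, so rows that repeat a pose let the fingers close. It gives the time, the measured TCP pose, the force, the opening and the grip force at its end, in the units of the state.
- robot.get_obs(): the state, without advancing time (a new reading comes with each control period).
- viewer.snapshot(name): name is "side" or "top"; returns the picture (420x560x3 uint8, red, green, blue); there is no depth.
- viewer.calibration(name): a dict with "fx", "fy", "cx", "cy" (pixels), "k1" (the pictures are not rectified: a ray, as slopes to the right and down, at radius r is drawn at 1 + k1 r^2 times it, then the intrinsics apply), "R" (3x3) and "t" (3): a world point X has camera coordinates R X + t. Camera axes: x right, y down, z forward; pixel columns grow to the right and rows downward; lengths in m; the calibration is good to about 2 mm. A picture is of the moment at which its call begins. calibration takes no time and is no camera call.
- robot.close_job(): hands the job in; it is judged then, once.
The state is a dict: "time": time; "joint_positions": joint angles; "qvel": joint speeds; "joint_torque": joint torques, N m; "tool_pos": TCP position; "ee_rot": TCP orientation; "wrist_force": force on the tool from outside, world axes, zero at the start; "wrist_torque": the same for the moment, N m; "width": finger opening in m; "finger_force": force on a finger pad.
Only numpy, scipy, OpenCV 4.12 (cv2) and the standard library are available. Lean on these libraries where they do the work, as an engineer would, in place of code of your own. Each camera call takes 0.05 s, during which the arm holds its last target. There are 200 camera calls.

TASK

Put the two steel packing plates away in the slot rack, each standing on edge in the narrowest slot that will take it and lowered fully home onto the slot's floor. The slotted blocks are clamped only roughly in place, so feel for each slot with a light touch: never press a plate hard on the rack or let it fall in. Leave the drill chuck, the caliper and the brass bush alone.

Things in the scene. Friction and masses are not known exactly. Their poses are not given: they have to be found in the camera images.
- slot_rack: Fixed aluminium base rail, 74 mm (x) by 216 mm (y) by 12 mm high, on the worktop, origin at the centre of its underside, z up. Three blue blocks in a row along y, each 68 mm in x, 42 mm in y, flat top 40 mm above the worktop; in each an upright slot along x, 62 mm long, floor 16 mm above the worktop, mouth bevelled 1.5 mm at 45 degrees on both long edges. Slots narrow towards +y.
- slot_narrow (a point): Nominal mouth centre of the 12 mm wide slot, on the rack at x = 0, y = +62, z = 40 mm. The real block is rigidly clamped anywhere up to 9 mm to either side of this point along the rack's y axis; that offset is unknown, differs from block to block and is not in this reading. Axes as the rack's.
- slot_middle (a point): Nominal mouth centre of the 15 mm wide slot, on the rack at x = 0, y = 0, z = 40 mm; the real block is up to 9 mm to either side along y, unknown. Axes as the rack's.
- slot_wide (a point): Nominal mouth centre of the 18 mm wide slot, on the rack at x = 0, y = -62, z = 40 mm; real block up to 9 mm to either side along y. Meant for another plate; stays empty.
- plate_thin: Loose bare-steel packing plate with two dark round marks on each face, 50 mm wide (x) x 10 mm thick (y) x 62 mm high (z), about 0.24 kg, standing on edge on the worktop; origin at the centre of its underside. Fits the 12 mm slot. When home, 38 mm stands above the block. It may go in either way round.
- plate_mid: As plate_thin, 50 mm wide (x) x 13 mm thick (y) x 62 mm high (z), about 0.31 kg; origin at the centre of its underside. Fits the 15 mm slot (it would also drop into the 18 mm one, which is wrong). When home, 38 mm stands above the block.
- drill_chuck: Bystander: steel drill chuck standing on the worktop, 54 mm across, 82 mm high; origin at the centre of its underside.
- digital_caliper: Bystander: digital caliper lying flat, 77 x 235 x 16 mm, long along its own y; origin at the centre of its underside.
- brass_bush: Bystander: brass-coloured bush standing on the worktop, 20 mm across, 26 mm high; origin at the centre of its underside.

How it is judged:
At the end, for the whole second after the job is handed in: 10 mm plate in the 12 mm slot, 13 mm plate in the 15 mm slot: each upright and lengthwise within 0.12 rad, within 8 mm in x of the rack centre line and 11.5 mm in y of the nominal slot, underside 13.5 to 18 mm above the rack's underside (floor at 16), released and at rest (x of plate_thin in the frame of slot_rack between -0.008 and 0.008 m and y of plate_thin in the frame of slot_rack between 0.0505 and 0.0735 m and z of plate_thin in the frame of slot_rack between 0.0135 and 0.018 m and angle between each of plate_thin, plate_mid's own z axis and vertical below 0.12 rad and angle between the x axis of each of plate_thin, plate_mid and the x axis of slot_rack, either way round below 0.12 rad and linear speed of each of plate_thin, plate_mid below 0.01 m/s and x of plate_mid in the frame of slot_rack between -0.008 and 0.008 m and y of plate_mid in the frame of slot_rack between -0.0115 and 0.0115 m and z of plate_mid in the frame of slot_rack between 0.0135 and 0.018 m); the robot touches nothing.
It fails at once if the 10 mm plate is pressed or dropped on the rack with more than 60 N (contact force between plate_thin and slot_rack above 60 N).
It fails at once if the 13 mm plate is pressed or dropped on the rack with more than 60 N (contact force between plate_mid and slot_rack above 60 N).
It fails at once if the gripper presses on the rack with more than 60 N (contact force between the fingers and slot_rack above 60 N).
It fails at once if the drill chuck, the caliper or the brass bush is moved by more than 15 mm (distance of any of drill_chuck, digital_caliper, brass_bush from where it was at the start of the episode above 0.015 m).
It also fails if it takes over 72 s, if anything falls off the work surface, if the arm or the gripper's body presses on something with over 40 N, if the wrist force passes 120 N, or if a joint passes its speed limit or range.

## Working session

There is one attempt and no reset: what is moved stays moved. The work goes in short steps, Python scripts to look and compute and a shell command to move; the robot and the scene stay as the last step left them, time stands still between calls to the robot, and variables do not carry over. Pictures are saved under pics/ and viewed, at most 10 in all, crops included, and the job is handed in when it is done.

```bash
mkdir -p pics; python3 - <<'E'
from bench import robot, viewer
import cv2, json
for n in ("top","side"):
    im=viewer.snapshot(n); cv2.imwrite(f"pics/{n}0.png",cv2.cvtColor(im,cv2.COLOR_RGB2BGR))
    print({k:(v if not hasattr(v,'tolist') else v.tolist()) for k,v in viewer.calibration(n).items()})
o=robot.get_obs();print(o)
E
```

```text
{'fx': 454.81613759065146, 'fy': 454.81613759065146, 'cx': 274.48364225030394, 'cy': 204.50889521961219, 'k1': -0.13891093391130568, 'R': [[0.0227732048509695, -0.9996981881602361, 0.009214864619576388], [-0.9927923829031862, -0.02369878316875317, -0.11748043294836], [0.1176633570413043, -0.00647304143828587, -0.9930324436514193]], 't': [0.03262640652673119, 0.5382192939122955, 1.2316631681089187]}
{'fx': 403.59532594163085, 'fy': 403.59532594163085, 'cx': 275.11839543624956, 'cy': 206.95278505324708, 'k1': -0.06603784718214217, 'R': [[0.760276431332513, -0.6495534262606423, 0.00775205736298216], [-0.4003655722408942, -0.47794282301057267, -0.7818427377017104], [0.5115536692513502, 0.5913129496009238, -0.6234274930653408]], 't': [-0.3813639323859362, 0.3008638664663895, 0.8974315694244183]}
{'time': 0.1, 'joint_positions': array([ 1.09592948e+00,  8.79151986e-02,  1.37211075e+00, -1.90667567e-05,
        1.68357544e+00, -1.03081641e-01]), 'qvel': array([ 0.00185592, -0.00317889, -0.00265275,  0.00032915, -0.00129404,
        0.001051  ]), 'joint_torque': array([ 1.48915555e-03, -3.41251159e+01, -3.03301978e+01,  7.19711487e-02,
        3.04840459e-02, -1.11843360e-04]), 'tool_pos': array([0.19957919, 0.51198508, 0.2043987 ]), 'ee_rot': array([-3.13959263e+00, -1.87848062e-04,  2.76980513e+00]), 'wrist_force': array([ 0.24359645, -0.08657398,  0.22708254]), 'wrist_torque': array([ 0.08409202,  0.06208831, -0.00592341]), 'finger_force': 0.0, 'width': 0.0940108945839981}
```

View pics/top0.png

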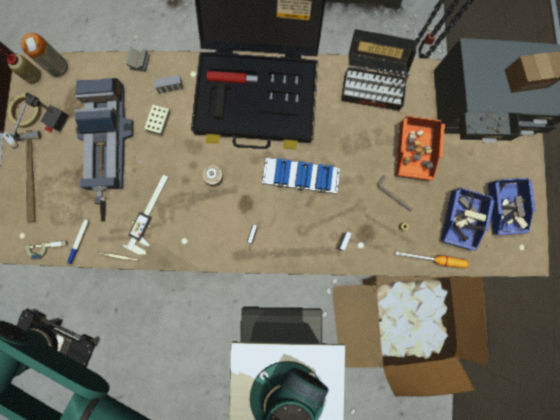

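View pics/side0.png

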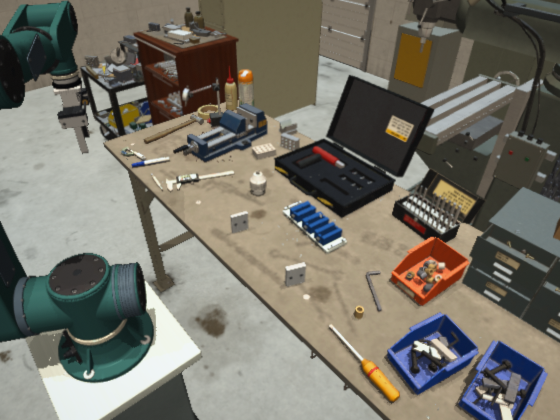

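```bash
python3 - <<'E'
import cv2, numpy as np
t=cv2.imread("pics/top0.png")
a=cv2.resize(t[150:200,255:347],None,fx=8,fy=8,interpolation=cv2.INTER_CUBIC)[:, :736]
b=cv2.resize(t[218:254,240:264],None,fx=5,fy=5,interpolation=cv2.INTER_CUBIC)
c=cv2.resize(t[224:260,332:356],None,fx=5,fy=5,interpolation=cv2.INTER_CUBIC)
o=np.zeros((580,736,3),np.uint8);o[:400]=a;o[400:580,:120]=b;o[400:580,200:320]=c
cv2.imwrite("pics/c1.png",o)
s=cv2.imread("pics/side0.png")
a=cv2.resize(s[195:255,275:355],None,fx=6,fy=6,interpolation=cv2.INTER_CUBIC)
b=cv2.resize(s[200:240,220:260],None,fx=6,fy=6,interpolation=cv2.INTER_CUBIC)
c=cv2.resize(s[255:295,275:315],None,fx=6,fy=6,interpolation=cv2.INTER_CUBIC)
o=np.zeros((600,720,3),np.uint8);o[:360,:480]=a;o[360:600,:240]=b;o[360:600,300:540]=c
cv2.imwrite("pics/c2.png",o)
E
```

```text
(no output)
```

View pics/c1.png

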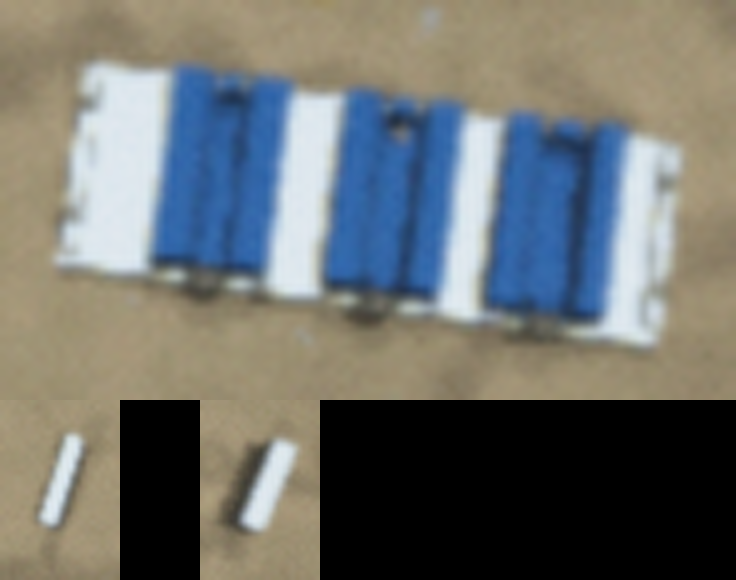

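View pics/c2.png

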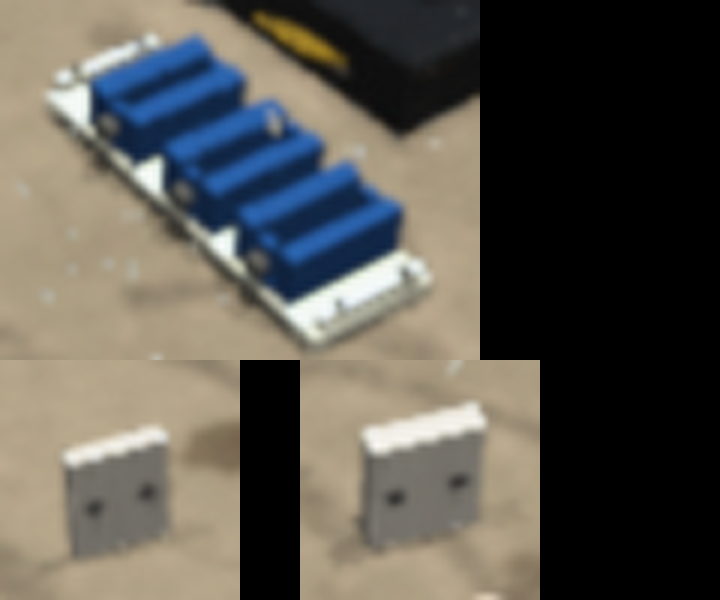

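```bash
cat > h.py <<'E'
import numpy as np, cv2
from bench import robot, viewer
def w(px,z,n="top"):
    c=viewer.calibration(n);K=np.array([[c["fx"],0,c["cx"]],[0,c["fy"],c["cy"]],[0,0,1]])
    p=cv2.undistortPoints(np.array(px,float).reshape(-1,1,2),K,np.array([c["k1"],0,0,0]))[:,0]
    R=np.array(c["R"]);t=np.array(c["t"]);C=-R.T@t
    d=np.c_[p,np.ones(len(p))]@R
    return C+d*((z-C[2])/d[:,2])[:,None]
def proj(X,n="top"):
    c=viewer.calibration(n);K=np.array([[c["fx"],0,c["cx"]],[0,c["fy"],c["cy"]],[0,0,1]])
    return cv2.projectPoints(np.array(X,float),cv2.Rodrigues(np.array(c["R"]))[0],np.array(c["t"]),K,np.array([c["k1"],0,0,0,0]))[0][:,0]
def go(target_xyz,yaw):
    "tool row values from the current measured pose to TCP target, pointing down"
    from scipy.spatial.transform import Rotation as S
    o=robot.get_obs();R=S.from_euler('xyz',o["ee_rot"])
    d=R.inv().apply(np.array(target_xyz)-o["tool_pos"])/0.2
    r=(R.inv()*S.from_euler('xyz',[np.pi,0,yaw])).as_rotvec(degrees=True)/30
    print("row",np.round(d,3),np.round(r,3),"obs",o["tool_pos"].round(4),o["ee_rot"].round(3),"F",o["wrist_force"].round(2),"w",round(o["width"],4),round(o["time"],2))
E
python3 - <<'E'
from h import *
def cv(p,s,off): return (np.array(p,float)+.5)/s-.5+np.array(off)
def show(n,q,z):
    q=w(q,z)[:,:2]; u=(q[0]-q[2]+q[1]-q[3]); v=(q[0]-q[1]+q[2]-q[3])
    print(n,"c",q.mean(0).round(4),"len",np.linalg.norm(u)/2,"wid",np.linalg.norm(v)/2,"yaw x",np.degrees(np.arctan2(u[1],u[0])),"yaw from y",np.degrees(np.arctan2(-v[0],v[1])))
show("rack",cv([(88,62),(682,147),(57,265),(655,345)],8,(255,150)),.012)
show("nar",cv([(175,66),(292,80),(153,262),(268,272)],8,(255,150)),.04)
show("mid",cv([(345,90),(462,103),(326,286),(440,298)],8,(255,150)),.04)
show("wid",cv([(505,113),(626,125),(485,305),(605,318)],8,(255,150)),.04)
show("pthin",cv([(66,33),(82,36),(40,122),(56,127)],5,(240,218)),.062)
show("pmid",cv([(71,40),(97,44),(40,122),(64,130)],5,(332,224)),.062)
E
```

```text
rack c [ 0.6258 -0.0283] len 0.07341460146930956 wid 0.21443506756883626 yaw x -7.240167195242379 yaw from y -6.543046046401517
nar c [0.6315 0.0256] len 0.06924952362396167 wid 0.040619187302695786 yaw x -5.474608639011251 yaw from y -4.588799283524267
mid c [ 0.6244 -0.0343] len 0.0696656806091217 wid 0.04049571570225885 yaw x -5.090255513405433 yaw from y -4.800456928590673
wid c [ 0.6184 -0.091 ] len 0.06865229548471899 wid 0.04233909893014371 yaw x -5.536856783189304 yaw from y -4.485683363420877
pthin c [0.4538 0.1046] len 0.050401750423263655 wid 0.008886620756307322 yaw x -14.534749858978229 yaw from y -12.631364593516244
pmid c [ 0.4407 -0.1478] len 0.048770105329118345 wid 0.013959280700462002 yaw x -20.482807203223658 yaw from y -12.268917402903284
```

```bash
python3 - <<'E'
from h import *
go([.454,.1046,.15],np.radians(166.5))
E
```

```text
row [-1.925 -1.435  0.275] [-0.004 -0.001 -0.26 ] obs [0.1996 0.512  0.2044] [-3.14 -0.    2.77] F [ 0.24 -0.09  0.23] w 0.094 0.1
```

```bash
R='[-0.96,-0.72,0.13,0,0,0]'; true
python3 -m handwheel '[[-0.96,-0.72,0.13,0,0,0],[-0.96,-0.72,0.13,0,0,0],[-0.96,-0.72,0.13,0,0,0],[-0.96,-0.72,0.13,0,0,0],[-0.96,-0.72,0.13,0,0,0],[-0.96,-0.72,0.13,0,0,0],[-0.96,-0.72,0.13,0,0,0]]' 0.4
python3 -m handwheel '[[-0.96,-0.72,0.14,0,0,-0.26],[-0.96,-0.72,0.14,0,0,-0.26],[-0.96,-0.72,0.14,0,0,-0.26],[-0.96,-0.72,0.14,0,0,-0.26],[-0.96,-0.72,0.14,0,0,-0.26],[-0.96,-0.72,0.14,0,0,-0.26],[-0.96,-0.72,0.14,0,0,-0.26],[-0.96,-0.72,0.14,0,0,-0.26],[-0.96,-0.72,0.14,0,0,-0.26]]'
python3 - <<'E'
from h import *
go([.454,.1046,.07],np.radians(166.5))
for n in("top","side"): cv2.imwrite(f"pics/{n}1.png",viewer.snapshot(n)[:,:,::-1])
t=cv2.imread("pics/top1.png");s=cv2.imread("pics/side1.png")
o=np.zeros((400,800,3),np.uint8)
o[:]=np.hstack([cv2.resize(t[184:284,200:300],(400,400)),cv2.resize(s[150:250,190:290],(400,400))])
cv2.imwrite("pics/c3.png",o)
E
```

```text
time: 0.68
tool_pos: [0.3283, 0.3038, 0.1782]
ee_rot: [-3.138, 0.001, 2.763]
wrist_force: [0.1, 0.7, 0.0]
width: 0.0508
finger_force: 0.0
time: 1.43
tool_pos: [0.4526, 0.1055, 0.1512]
ee_rot: [3.141, -0.001, 2.906]
wrist_force: [-0.9, 0.3, 0.4]
width: 0.0279
finger_force: 0.0
row [-0.009 -0.003  0.406] [ 0.001 -0.003  0.   ] obs [0.4526 0.1055 0.1512] [ 3.141e+00 -1.000e-03  2.906e+00] F [-0.94  0.27  0.37] w 0.0279 1.43
```

View pics/c3.png

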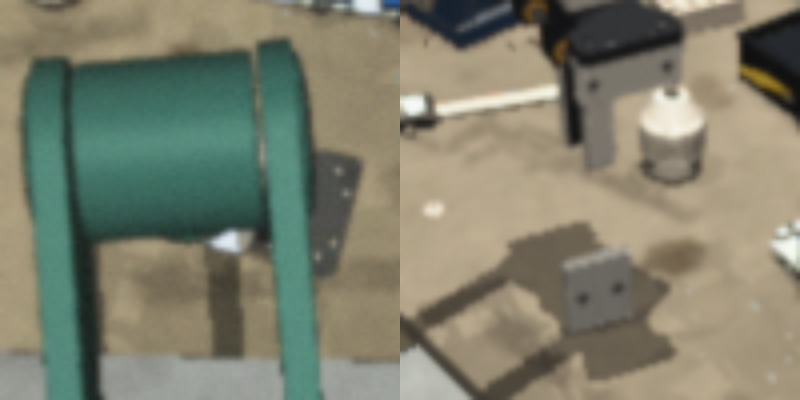

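The crop shows the fingers poised above the thin plate (side view, plate about (240,223)). The arm hides the plate from the top camera. Descending in steps.

```bash
python3 -m handwheel '[[-0.01,0,0.2,0,0,0],[-0.01,0,0.4,0,0,0],[-0.01,0,0.43,0,0,0],[-0.01,0,0.46,0,0,0],[-0.01,0,0.49,0,0,0]]'
python3 - <<'E'
from h import *
cv2.imwrite("pics/side2.png",viewer.snapshot("side")[:,:,::-1])
s=cv2.imread("pics/side2.png")
cv2.imwrite("pics/c4.png",cv2.resize(s[170:250,190:290],(800,600),interpolation=cv2.INTER_CUBIC))
go([.454,.1046,.031],np.radians(166.5))
print(proj([[.4538,.1046,.062]],"side"))
E
```

```text
time: 1.95
tool_pos: [0.4556, 0.1052, 0.0546]
ee_rot: [3.141, 0.002, 2.908]
wrist_force: [0.6, -0.2, 0.5]
width: 0.0279
finger_force: 0.0
row [ 0.006 -0.003  0.115] [0.001 0.003 0.003] obs [0.4554 0.105  0.054 ] [3.141e+00 1.000e-03 2.907e+00] F [ 0.07 -0.58 -0.43] w 0.0283 2.0
[[238.79281119 214.19980125]]
```

View pics/c4.png

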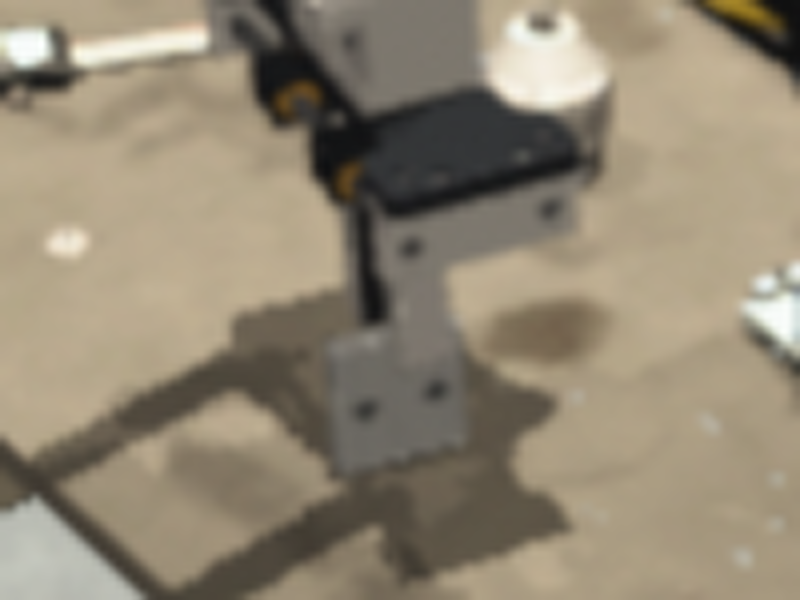

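The near finger is in front of the plate and the far one behind it, centred along the plate's width once parallax is allowed for. Lower and grip.

```bash
python3 -m handwheel '[[0,0,0.06,0,0,0],[0,0,0.11,0,0,0],[0,0,0.115,0,0,0]]'
python3 -m handwheel '[[0,0,0,0,0,0],[0,0,0,0,0,0],[0,0,0,0,0,0],[0,0,0,0,0,0],[0,0,0,0,0,0],[0,0,0,0,0,0]]' 1
python3 -m handwheel '[[0,0,-0.1,0,0,0],[0,0,-0.3,0,0,0],[0,0,-0.4,0,0,0],[0,0,-0.4,0,0,0],[0,0,-0.4,0,0,0]]'
python3 - <<'E'
from h import *
c=np.radians(6.5);
S=np.array([.6315,.0256])
go([S[0],S[1],.11],np.radians(173.5))
E
```

```text
time: 2.25
tool_pos: [0.4548, 0.1043, 0.0303]
ee_rot: [3.142, -0.0, 2.906]
wrist_force: [0.2, 0.8, -0.5]
width: 0.0281
finger_force: 0.0
time: 2.75
tool_pos: [0.4556, 0.1042, 0.0314]
ee_rot: [3.141, 0.002, 2.906]
wrist_force: [-0.7, 1.0, 2.6]
width: 0.0096
finger_force: 30.0
time: 3.17
tool_pos: [0.4553, 0.1041, 0.1108]
ee_rot: [3.141, 0.002, 2.906]
wrist_force: [-0.9, -0.1, -1.8]
width: 0.0102
finger_force: 30.0
row [-0.948 -0.176  0.006] [ 0.001  0.003 -0.234] obs [0.4553 0.1041 0.1108] [3.141e+00 2.000e-03 2.906e+00] F [-0.86 -0.13 -1.79] w 0.0102 3.17
```

```bash
python3 -m handwheel '[[-0.95,-0.18,0.0,0,0,-0.234],[-0.95,-0.18,0.0,0,0,-0.234],[-0.95,-0.18,0.0,0,0,-0.234],[-0.95,-0.18,0.0,0,0,-0.234],[-0.95,-0.18,0.0,0,0,-0.234],[-0.95,-0.18,0.0,0,0,-0.234],[-0.95,-0.18,0.0,0,0,-0.234],[-0.95,-0.18,0.0,0,0,-0.234]]'
python3 - <<'E'
from h import *
for n in("top","side"): cv2.imwrite(f"pics/{n}3.png",viewer.snapshot(n)[:,:,::-1])
t=cv2.imread("pics/top3.png");s=cv2.imread("pics/side3.png")
cv2.imwrite("pics/c5.png",np.hstack([cv2.resize(s[170:260,265:355],(600,600),interpolation=cv2.INTER_CUBIC),cv2.resize(t[130:230,265:298],(200,600))]))
go([.633,.0255,.08],np.radians(173.5))
E
```

```text
time: 3.83
tool_pos: [0.6292, 0.0251, 0.1073]
ee_rot: [3.142, -0.006, 3.028]
wrist_force: [-0.9, -0.5, -2.6]
width: 0.0097
finger_force: 30.0
row [-0.017  0.002  0.146] [ 0.    -0.005  0.002] obs [0.6296 0.0255 0.1092] [ 3.142e+00 -3.000e-03  3.029e+00] F [ 0.19 -0.73 -1.85] w 0.0098 3.93
```

View pics/c5.png

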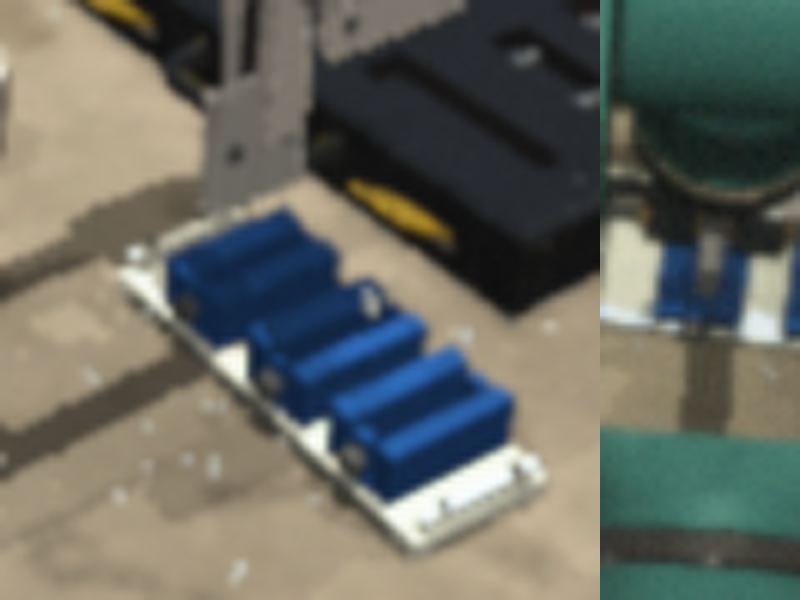

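```bash
python3 -m handwheel '[[-0.017,0,0.07,0,0,0],[-0.017,0,0.13,0,0,0],[-0.017,0,0.15,0,0,0],[-0.017,0,0.155,0,0,0],[-0.017,0,0.155,0,0,0],[-0.017,0,0.155,0,0,0]]'
python3 -m handwheel '[[0,0,0.005,0,0,0],[0,0,0.01,0,0,0],[0,0,0.015,0,0,0],[0,0,0.02,0,0,0],[0,0,0.025,0,0,0],[0,0,0.03,0,0,0],[0,0,0.035,0,0,0],[0,0,0.035,0,0,0]]'
python3 -m handwheel '[[0,0,0.003,0,0,0],[0,0,0.006,0,0,0],[0,0,0.009,0,0,0],[0,0,0.012,0,0,0],[0,0,0.012,0,0,0]]'
```

```text
time: 4.43
tool_pos: [0.6346, 0.0245, 0.0796]
ee_rot: [3.142, 0.0, 3.029]
wrist_force: [0.1, -0.6, -2.2]
width: 0.0099
finger_force: 30.0
time: 5.1
tool_pos: [0.6344, 0.0244, 0.0721]
ee_rot: [3.142, -0.001, 3.028]
wrist_force: [0.5, 0.5, -2.0]
width: 0.0098
finger_force: 30.0
time: 5.52
tool_pos: [0.6349, 0.0247, 0.0708]
ee_rot: [3.141, 0.001, 3.029]
wrist_force: [0.3, 2.1, 1.1]
width: 0.0095
finger_force: 30.0
```

```bash
python3 -m handwheel '[[0.004,0.003,0,0,0,0],[0.006,0.006,0,0,0,0],[0.006,0.006,0.003,0,0,0],[0.006,0.006,0.006,0,0,0],[0.006,0.006,0.006,0,0,0]]'
python3 -m handwheel '[[0,0,0.003,0,0,0],[0,0,0.006,0,0,0],[0,0,0.006,0,0,0]]'
```

```text
time: 5.93
tool_pos: [0.6333, 0.026, 0.0684]
ee_rot: [3.141, -0.001, 3.029]
wrist_force: [0.5, 1.8, -1.8]
width: 0.0097
finger_force: 30.0
time: 6.18
tool_pos: [0.6334, 0.026, 0.0673]
ee_rot: [3.141, -0.001, 3.029]
wrist_force: [0.5, 1.6, -3.1]
width: 0.01
finger_force: 30.0
```

```bash
python3 -m handwheel '[[0,0.003,0.005,0,0,0],[0,0.003,0.012,0,0,0],[0,0.003,0.019,0,0,0],[0,0.003,0.026,0,0,0],[0,0.003,0.026,0,0,0]]'
python3 -m handwheel '[[0,0,0.008,0,0,0],[0,0,0.016,0,0,0],[0,0,0.024,0,0,0],[0,0,0.032,0,0,0],[0,0,0.04,0,0,0],[0,0,0.045,0,0,0],[0,0,0.045,0,0,0]]'
python3 -m handwheel '[[0,0,0.004,0,0,0],[0,0,0.008,0,0,0],[0,0,0.012,0,0,0],[0,0,0.015,0,0,0],[0,0,0.015,0,0,0]]'
```

```text
time: 6.6
tool_pos: [0.6333, 0.0261, 0.0619]
ee_rot: [-3.141, -0.001, 3.028]
wrist_force: [-0.3, -0.2, -1.9]
width: 0.0098
finger_force: 30.0
time: 7.18
tool_pos: [0.6334, 0.0263, 0.053]
ee_rot: [3.142, -0.001, 3.028]
wrist_force: [0.3, 0.5, -2.1]
width: 0.01
finger_force: 30.0
time: 7.6
tool_pos: [0.6336, 0.0264, 0.0503]
ee_rot: [3.142, -0.0, 3.028]
wrist_force: [0.3, 0.4, -2.3]
width: 0.0096
finger_force: 30.0
```

```bash
python3 -m handwheel '[[0,0,0.003,0,0,0],[0,0,0.006,0,0,0],[0,0,0.009,0,0,0],[0,0,0.012,0,0,0],[0,0,0.012,0,0,0]]'
python3 -m handwheel '[[0,0,0.002,0,0,0],[0,0,0.004,0,0,0],[0,0,0.004,0,0,0]]'
python3 -m handwheel '[[0,0,0.002,0,0,0],[0,0,0.004,0,0,0],[0,0,0.004,0,0,0]]'
```

```text
time: 8.02
tool_pos: [0.6335, 0.0263, 0.0479]
ee_rot: [3.142, -0.0, 3.028]
wrist_force: [0.9, -0.1, -2.4]
width: 0.0096
finger_force: 30.0
time: 8.27
tool_pos: [0.6337, 0.0263, 0.0475]
ee_rot: [3.142, 0.0, 3.028]
wrist_force: [-0.3, -0.2, -1.4]
width: 0.0099
finger_force: 30.0
time: 8.52
tool_pos: [0.6337, 0.0263, 0.0474]
ee_rot: [3.142, 0.001, 3.028]
wrist_force: [-2.5, 0.2, 3.0]
width: 0.0098
finger_force: 30.0
```

```bash
python3 -m handwheel '[[0,0,0,0,0,0],[0,0,0,0,0,0],[0,0,0,0,0,0],[0,0,0,0,0,0]]' 0.4
python3 -m handwheel '[[0,0,-0.1,0,0,0],[0,0,-0.25,0,0,0],[0,0,-0.4,0,0,0],[0,0,-0.5,0,0,0],[0,0,-0.5,0,0,0]]'
python3 - <<'E'
from h import *
go([.4407+.000,-.1478,.15],np.radians(162.5))
E
```

```text
time: 8.85
tool_pos: [0.6337, 0.0263, 0.0463]
ee_rot: [3.142, 0.0, 3.028]
wrist_force: [-0.9, -0.2, 0.1]
width: 0.0276
finger_force: 0.0
time: 9.27
tool_pos: [0.6368, 0.0262, 0.153]
ee_rot: [3.141, 0.011, 3.028]
wrist_force: [0.5, 0.3, 1.6]
width: 0.0281
finger_force: 0.0
row [ 0.876 -0.975  0.004] [0.004 0.021 0.367] obs [0.6368 0.0262 0.153 ] [3.141 0.011 3.028] F [0.53 0.26 1.57] w 0.0281 9.27
```

```bash
python3 -m handwheel '[[0.876,-0.975,0,0,0,0.4],[0.876,-0.975,0,0,0,0.4],[0.876,-0.975,0,0,0,0.4],[0.876,-0.975,0,0,0,0.4],[0.876,-0.975,0,0,0,0.4],[0.876,-0.975,0,0,0,0.4],[0.876,-0.975,0,0,0,0.4],[0.876,-0.975,0,0,0,0.4],[0.876,-0.975,0,0,0,0.4]]' 0.3
python3 - <<'E'
from h import *
t=cv2.resize(cv2.imread("pics/top0.png"),None,fx=4,fy=4,interpolation=cv2.INTER_CUBIC).min(2)
for n,(x,y) in dict(thin=(252,234),mid=(344,241)).items():
    m=np.zeros_like(t);s=np.s_[4*(y-18):4*(y+18),4*(x-14):4*(x+14)];m[s]=t[s]>165
    c=max(cv2.findContours(m,0,1)[0],key=cv2.contourArea)
    q=w((c[:,0]+.5)/4-.5,.062)[:,:2].astype(np.float32)*1000
    print(n,cv2.minAreaRect(q))
go([.4407+.000,-.1478,.15],np.radians(161))
cv2.imwrite("pics/side4.png",viewer.snapshot("side")[:,:,::-1])
E
```

```text
time: 10.02
tool_pos: [0.4375, -0.1476, 0.1458]
ee_rot: [3.141, -0.0, 2.817]
wrist_force: [0.2, -1.0, -0.7]
width: 0.0327
finger_force: 0.0
thin ((454.05377197265625, 104.62759399414062), (9.812289237976074, 50.82632827758789), 73.16732025146484)
mid ((440.4189147949219, -149.02850341796875), (13.668386459350586, 50.61082458496094), 68.09117126464844)
row [-0.016  0.004 -0.021] [ 0.002 -0.     0.014] obs [ 0.4375 -0.1476  0.1458] [ 3.141 -0.     2.817] F [ 0.15 -1.03 -0.67] w 0.0327 10.02
```

```bash
python3 -m handwheel '[[-0.012,-0.009,0.15,0,0,0.08],[-0.012,-0.009,0.3,0,0,0.08],[-0.012,-0.009,0.4,0,0,0.08],[-0.012,-0.009,0.42,0,0,0.08],[-0.012,-0.009,0.44,0,0,0.08]]'
python3 - <<'E'
from h import *
cv2.imwrite("pics/side5.png",viewer.snapshot("side")[:,:,::-1])
s=cv2.imread("pics/side5.png")
cv2.imwrite("pics/c6.png",cv2.resize(s[225:305,245:345],(800,600),interpolation=cv2.INTER_CUBIC))
go([.4405,-.1485,.031],np.radians(159))
E
```

```text
time: 10.48
tool_pos: [0.4395, -0.1488, 0.0571]
ee_rot: [3.141, -0.003, 2.779]
wrist_force: [-0.5, -0.3, 0.9]
width: 0.0329
finger_force: 0.0
row [-0.002  0.004  0.133] [ 0.001 -0.003  0.007] obs [ 0.4398 -0.1492  0.0576] [ 3.141e+00 -1.000e-03  2.779e+00] F [ 0.33 -0.44 -0.98] w 0.0335 10.53
```

View pics/c6.png

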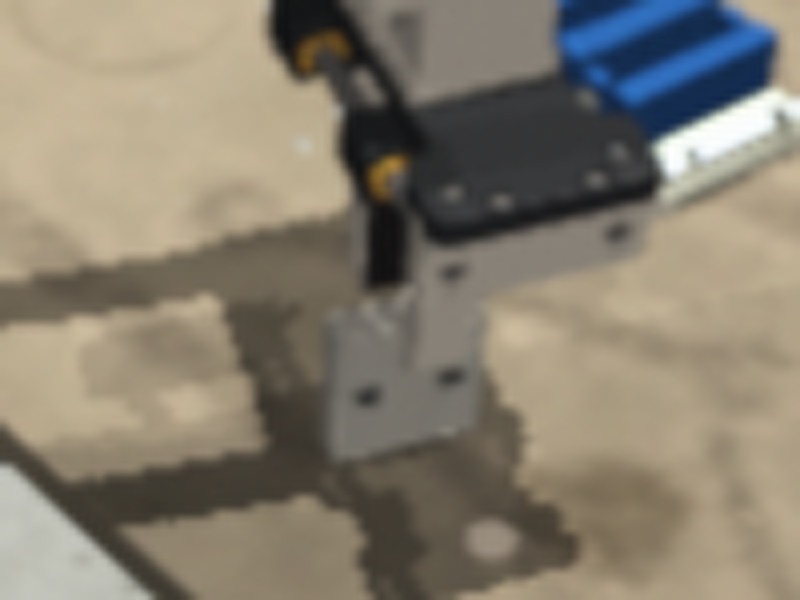

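The fingers straddle the mid plate, roughly centred on its width. Lower, grip and lift.

```bash
python3 -m handwheel '[[0,0.004,0.06,0,0,0],[0,0.004,0.11,0,0,0],[0,0.004,0.125,0,0,0],[0,0.004,0.13,0,0,0],[0,0.004,0.13,0,0,0]]'
python3 -m handwheel '[[0,0,0,0,0,0],[0,0,0,0,0,0],[0,0,0,0,0,0],[0,0,0,0,0,0],[0,0,0,0,0,0],[0,0,0,0,0,0]]' 1
python3 -m handwheel '[[0,0,-0.1,0,0,0],[0,0,-0.3,0,0,0],[0,0,-0.4,0,0,0],[0,0,-0.4,0,0,0],[0,0,-0.4,0,0,0]]'
python3 - <<'E'
from h import *
go([.6251,-.0338,.11],np.radians(173.5))
E
```

```text
time: 10.95
tool_pos: [0.4398, -0.1494, 0.0328]
ee_rot: [3.142, 0.0, 2.777]
wrist_force: [0.7, 0.7, 0.4]
width: 0.0332
finger_force: 0.0
time: 11.45
tool_pos: [0.44, -0.1494, 0.033]
ee_rot: [3.141, 0.001, 2.777]
wrist_force: [-1.1, 1.1, 2.7]
width: 0.013
finger_force: 30.0
time: 11.87
tool_pos: [0.4397, -0.1495, 0.1124]
ee_rot: [-3.141, 0.001, 2.777]
wrist_force: [0.2, -0.5, -4.1]
width: 0.0135
finger_force: 30.0
row [-0.66   0.871  0.012] [-0.001  0.002 -0.479] obs [ 0.4397 -0.1495  0.1124] [-3.141e+00  1.000e-03  2.777e+00] F [ 0.2  -0.48 -4.05] w 0.0135 11.87
```

```bash
python3 -m handwheel '[[-0.66,0.872,0,0,0,-0.479],[-0.66,0.872,0,0,0,-0.479],[-0.66,0.872,0,0,0,-0.479],[-0.66,0.872,0,0,0,-0.479],[-0.66,0.872,0,0,0,-0.479],[-0.66,0.872,0,0,0,-0.479],[-0.66,0.872,0,0,0,-0.479],[-0.66,0.872,0,0,0,-0.479],[-0.66,0.872,0,0,0,-0.479]]'
python3 - <<'E'
from h import *
cv2.imwrite("pics/side6.png",viewer.snapshot("side")[:,:,::-1])
go([.6251,-.0333,.080],np.radians(173.5))
E
```

```text
time: 12.62
tool_pos: [0.623, -0.034, 0.1101]
ee_rot: [-3.141, -0.005, 3.027]
wrist_force: [0.6, 0.5, -2.2]
width: 0.0126
finger_force: 30.0
row [-0.009  0.006  0.155] [-0.001 -0.006 -0.003] obs [ 0.6232 -0.0343  0.111 ] [-3.141e+00 -3.000e-03  3.027e+00] F [-0.21  0.5  -3.51] w 0.013 12.67
```

```bash
python3 -m handwheel '[[-0.005,0.004,0.07,0,0,0],[-0.005,0.004,0.13,0,0,0],[-0.005,0.004,0.15,0,0,0],[-0.005,0.004,0.155,0,0,0],[-0.005,0.004,0.155,0,0,0],[-0.005,0.004,0.155,0,0,0]]'
python3 -m handwheel '[[0,0,0.005,0,0,0],[0,0,0.01,0,0,0],[0,0,0.015,0,0,0],[0,0,0.02,0,0,0],[0,0,0.025,0,0,0],[0,0,0.03,0,0,0],[0,0,0.03,0,0,0]]'
python3 -m handwheel '[[0,0,0.003,0,0,0],[0,0,0.006,0,0,0],[0,0,0.009,0,0,0],[0,0,0.012,0,0,0],[0,0,0.012,0,0,0]]'
```

```text
time: 13.17
tool_pos: [0.6261, -0.0331, 0.082]
ee_rot: [3.142, 0.001, 3.028]
wrist_force: [-0.4, -0.2, -2.8]
width: 0.0128
finger_force: 30.0
time: 13.75
tool_pos: [0.6259, -0.0327, 0.0751]
ee_rot: [3.142, -0.001, 3.028]
wrist_force: [-0.6, -0.5, -3.7]
width: 0.0129
finger_force: 30.0
time: 14.17
tool_pos: [0.626, -0.0328, 0.0729]
ee_rot: [3.142, -0.0, 3.028]
wrist_force: [-0.4, -0.4, -3.3]
width: 0.013
finger_force: 30.0
```

```bash
python3 -m handwheel '[[0,0,0.003,0,0,0],[0,0,0.006,0,0,0],[0,0,0.009,0,0,0],[0,0,0.009,0,0,0]]'
python3 -m handwheel '[[0,0,0.003,0,0,0],[0,0,0.006,0,0,0],[0,0,0.006,0,0,0]]'
```

```text
time: 14.5
tool_pos: [0.626, -0.0328, 0.0711]
ee_rot: [3.141, -0.0, 3.028]
wrist_force: [-0.1, -0.3, -4.5]
width: 0.0128
finger_force: 30.0
time: 14.75
tool_pos: [0.626, -0.0328, 0.0699]
ee_rot: [3.141, -0.0, 3.028]
wrist_force: [-1.2, -0.7, -3.1]
width: 0.0127
finger_force: 30.0
```

```bash
python3 -m handwheel '[[0,0,0.004,0,0,0],[0,0,0.01,0,0,0],[0,0,0.016,0,0,0],[0,0,0.022,0,0,0],[0,0,0.028,0,0,0],[0,0,0.034,0,0,0],[0,0,0.04,0,0,0],[0,0,0.04,0,0,0]]'
python3 -m handwheel '[[0,0,0.006,0,0,0],[0,0,0.012,0,0,0],[0,0,0.018,0,0,0],[0,0,0.024,0,0,0],[0,0,0.03,0,0,0],[0,0,0.036,0,0,0],[0,0,0.04,0,0,0],[0,0,0.04,0,0,0]]'
```

```text
time: 15.42
tool_pos: [0.6259, -0.0328, 0.0616]
ee_rot: [3.141, -0.001, 3.028]
wrist_force: [-0.8, -0.5, -2.6]
width: 0.0131
finger_force: 30.0
time: 16.08
tool_pos: [0.6259, -0.0327, 0.0537]
ee_rot: [3.142, -0.001, 3.028]
wrist_force: [-0.4, 0.3, -2.9]
width: 0.0129
finger_force: 30.0
```

```bash
python3 -m handwheel '[[0,0,0.004,0,0,0],[0,0,0.008,0,0,0],[0,0,0.012,0,0,0],[0,0,0.016,0,0,0],[0,0,0.016,0,0,0]]'
python3 -m handwheel '[[0,0,0.002,0,0,0],[0,0,0.004,0,0,0],[0,0,0.004,0,0,0]]'
python3 -m handwheel '[[0,0,0.002,0,0,0],[0,0,0.004,0,0,0],[0,0,0.004,0,0,0]]'
```

```text
time: 16.5
tool_pos: [0.626, -0.0328, 0.0506]
ee_rot: [3.141, -0.0, 3.028]
wrist_force: [-0.9, -0.5, -3.4]
width: 0.0129
finger_force: 30.0
time: 16.75
tool_pos: [0.6261, -0.0328, 0.05]
ee_rot: [3.142, -0.0, 3.028]
wrist_force: [-0.3, 0.0, -3.3]
width: 0.0131
finger_force: 30.0
time: 17.0
tool_pos: [0.6261, -0.0328, 0.0492]
ee_rot: [3.142, -0.0, 3.028]
wrist_force: [0.4, 0.3, -3.3]
width: 0.0131
finger_force: 30.0
```

```bash
python3 -m handwheel '[[0,0,0.002,0,0,0],[0,0,0.004,0,0,0],[0,0,0.004,0,0,0]]'
python3 -m handwheel '[[0,0,0.002,0,0,0],[0,0,0.003,0,0,0],[0,0,0.003,0,0,0]]'
```

```text
time: 17.25
tool_pos: [0.6262, -0.0328, 0.0491]
ee_rot: [3.142, 0.0, 3.028]
wrist_force: [-0.8, -0.6, 0.5]
width: 0.0129
finger_force: 30.0
time: 17.5
tool_pos: [0.6262, -0.0328, 0.049]
ee_rot: [-3.142, 0.001, 3.028]
wrist_force: [-3.8, 1.0, 4.7]
width: 0.0126
finger_force: 30.0
```

Home. Release, back off and check.

```bash
python3 -m handwheel '[[0,0,0,0,0,0],[0,0,0,0,0,0],[0,0,0,0,0,0],[0,0,0,0,0,0]]' 0.4
python3 -m handwheel '[[0,0,-0.1,0,0,0],[0,0,-0.25,0,0,0],[0,0,-0.4,0,0,0],[0,0,-0.6,0,0,0],[0,0,-0.6,0,0,0]]'
python3 -m handwheel '[[0.9,0,-0.2,0,0,0],[0.9,0,-0.2,0,0,0],[0.9,0,-0.2,0,0,0],[0.9,0,-0.2,0,0,0],[0.9,0,-0.2,0,0,0],[0.9,0,-0.2,0,0,0],[0.9,0,-0.2,0,0,0]]'
python3 - <<'E'
from h import *
for n in("top","side"): cv2.imwrite(f"pics/{n}7.png",viewer.snapshot(n)[:,:,::-1])
t=cv2.imread("pics/top7.png");s=cv2.imread("pics/side7.png")
cv2.imwrite("pics/c7.png",np.hstack([cv2.resize(s[170:260,265:355],(400,400),interpolation=cv2.INTER_CUBIC),cv2.resize(t[130:220,255:345],(400,400))]))
E
```

```text
time: 17.83
tool_pos: [0.6263, -0.0328, 0.0476]
ee_rot: [3.141, 0.0, 3.028]
wrist_force: [0.9, 0.4, -0.7]
width: 0.0279
finger_force: 0.0
time: 18.25
tool_pos: [0.6304, -0.0334, 0.1778]
ee_rot: [-3.141, 0.016, 3.028]
wrist_force: [0.7, 0.3, 1.4]
width: 0.0283
finger_force: 0.0
time: 18.83
tool_pos: [0.4476, -0.0124, 0.2086]
ee_rot: [-3.142, 0.003, 3.028]
wrist_force: [0.2, -0.7, -0.1]
width: 0.0282
finger_force: 0.0
```

View pics/c7.png

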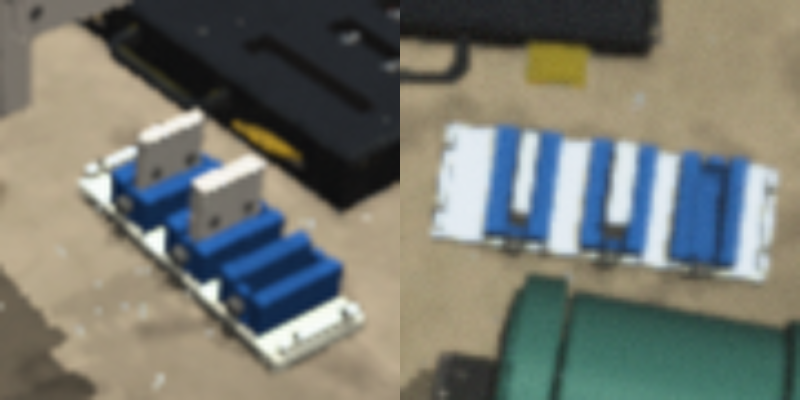

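Both plates are seated in the right slots and look upright. In the top view they sit a little towards +x, so I'll measure that offset before handing in.

```bash
python3 - <<'E'
from h import *
t=cv2.resize(cv2.imread("pics/top7.png"),None,fx=4,fy=4,interpolation=cv2.INTER_CUBIC).min(2)
c=np.radians(-6.5);M=np.array([[np.cos(c),np.sin(c)],[-np.sin(c),np.cos(c)]])
f=400/90
for n,(x,y) in dict(thin=(523/f,175/f),mid=(619/f,185/f)).items():
    x=x-400/f+255;y+=130
    x+=0 if x>255 else 400/f
    m=np.zeros_like(t);s=np.s_[int(4*(y-14)):int(4*(y+14)),int(4*(x-5)):int(4*(x+5))];m[s]=t[s]>150
    k=max(cv2.findContours(m,0,1)[0],key=cv2.contourArea)
    r=cv2.minAreaRect((w((k[:,0]+.5)/4-.5,.078)[:,:2]*1000).astype(np.float32))
    print(n,r,"in rack",M@(np.array(r[0])-[625.8,-28.3]))
E
```

```text
thin ((631.2564697265625, 25.14366912841797), (10.821873664855957, 50.635990142822266), 83.48307800292969) in rack [-0.62860035 53.71781542]
mid ((626.555419921875, -34.010555267333984), (13.88283634185791, 52.02235794067383), 83.28596496582031) in rack [ 1.39701718 -5.58833103]
```

Both plates are within 1.5 mm of the rack centre line in x, and their sizes, angles and y positions also fit the limits.

```bash
python3 -c "
from bench import robot
print(robot.close_job())"
```

```text
the job is handed in; nothing more can be done
None
```

Job handed in at about 19 s: the 10 mm plate is home in the 12 mm slot and the 13 mm plate in the 15 mm slot, both released; contact readings stayed under about 5 N and the chuck, caliper and bush were not touched, but no verdict came back.

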